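# Blind-stamp a book cover on the guarded bench embossing press

## Task

Stamp the book in the embossing press: with the fingertips push it gently along its channel, flat on the bed, until it is fully home against the end stop under the press head, without ramming its edges. Then reach down through the window in the guard's yellow top, press the red lever pad firmly all the way down so that the brass die bears on the cover, keep it down for two seconds, let it rise fully and draw back out. Do not touch the guard or lift the book, and leave the things standing round the press where they are.

Things in the scene. Friction and masses are not known exactly. Their poses are not given: they have to be found in the camera images.
- press: Bench embossing press, fixed. Origin on the table below the die; x to its back, y to its left along the feed channel, z up. Green bed x -85..150, y -220..95 mm, top 12 mm above the table. Steel channel along y: front guide at x -73 (9 mm high), back fence at x +73 (24 mm high), open at the right end (y -220); green column behind x +83. The book is fed towards +y.
- end_stop (a point): Middle of the foot of the end stop's face, on the bed top (12 mm above the table), at press x 0, y +50 mm; axes as the press. The stop is a steel bar across the channel, 24 mm high. When the book is home its leading edge touches this face and its centre lies 101 mm in -y of this point.
- book: Book to stamp, pale cover: 140 mm across the channel (3 mm play each side), 202 mm along it, 22 mm thick, 0.18 to 0.31 kg, loose, flat on the bed. Origin: centre of its underside. Its spine, 101 mm from the origin, faces the channel's open end (press -y): push there. It starts 45 to 70 mm short of the stop; home, its spine is 88 mm from the guard. It slides at 1 to 3 N; 40 N would bruise it.
- guard: Fixed guard round the head and lever, not to be touched: a hood with green sheet-metal cheeks left and right, a clear front panel and a flat yellow top with a window. Press x -112..88, y -64..64 mm, from 50 mm above the table to 161 mm (the black edging of the window). Origin and axes as the press.
- window (a point): Centre of the window in the guard's flat top, at the top of its black edging (161 mm above the table), at press x -45, y 0. Clear opening 88 mm along the press x by 80 mm along the press y; free space straight above it.
- lever_pad (a point): Centre of the top of the red ribbed pad (44 mm along the press x, 40 mm along y) on the end of the lever, straight below the window: 143 mm above the table when the lever is up, about 117 mm when the die bears on the book. It moves with the lever.
- lever (a joint): Lever angle, rad: 0 = up (rest), grows as the pad is pressed; travel ends at 0.19. Pivot 157 mm behind the pad (press x +112, 130 mm above the table). A spring returns it: about 3 N at the pad to start it, 5 N low down. With the book home the die meets the cover at about 0.16 rad (pad 25 mm down) and the lever stops; 8 to 20 N in all at the pad is a firm press.
- ram: Ram with a round brass die (36 mm) at its foot, driven down by the lever (112 mm per rad). Origin: centre of the die's face, 52 mm above the table with the lever up; the book's cover lies 34 mm above the table.
- glue_stick: Loose glue stick standing upright by the press, 26 mm across, 94 mm tall. Origin at the centre of its foot. Leave alone.
- spool: Loose wooden spool of dark red thread by the press, 40 mm across, 50 mm tall. Origin at the centre of its foot. Leave alone.
- little_box: Loose little open greyboard box by the press, 50 x 50 x 38 mm. Origin at the centre of its underside. Leave alone.
There are look-alikes about, which are no part of the job. Leave any green look-alike of the book alone.

How it is judged:
By the outcome, as a careful person would: the job done as asked, in the order asked, and still so for the second after the job is handed in, with the robot touching nothing.
It also fails if it takes over 48 s, if anything falls off the work surface, if the arm or the gripper's body presses on something with over 40 N, if the wrist force passes 120 N, or if a joint passes its speed limit or range.

## Robot

A 6-joint arm with a two-finger parallel gripper is mounted at the origin on the work surface; the furniture and walls round the work are solid. World frame = base frame: x ahead of the robot, y to its left, z up, the work surface at z = 0. Lengths are in m, angles in rad, forces in N, time in s.
With the tool pointing down it reaches from about 0.35 to 0.975 m from the base axis. Payload 4.9 kg.
Tool frame: the origin (TCP) lies at the very end of the fingers, on their centre line; the grasp point (between the pads) lies 19 mm behind it; z points along the fingers, y is the line along which they close (so a half turn about z gives the same grasp; the last joint's range is limited). The gripper opens to 85 mm and grips with 20 to 120 N. Pads are 22 mm wide; open, the fingers measure 114 mm over their backs; the gripper's body (76 mm by 85 mm) begins 54 mm behind the grasp point. The pads swing forward as they close: fully open they stand 13 mm farther back than shut.
Start: joints at [-1.457, 0.053, 1.613, -0, 1.476, -0.119], TCP at [0.144, -0.608, 0.231] pointing down, gripper open.
Joint ranges: [-3.01, 3.01], [-1.01, 2.22], [0.06, 2.58], [-1.02, 4.17], [0.09, 2.62], [-3.14, 3.14]. Speed limits (rad/s): [2.57, 2.57, 3.14, 3.14, 3.14, 3.14].

## Interface

Orientations are given as a unit quaternion [w, x, y, z].
In Python, from plant import manip gives the robot as it stands.
- The arm moves only by the tool play_rows, never from a script. Its argument "series" is a list that holds one entry, the list of rows, each a list of 7 numbers: the shift along the world's x, y, z in m, then the turn, a rotation vector about the world's x, y, z in degrees, then the opening, from 0 (shut) to 1 (fully open). In form: [[[dx, dy, dz, rx, ry, rz, grip], ...]]. A call has 1 to 10 rows; each row shifts and turns the commanded pose from where the row before left it; what a row does not reach is not made up. A row lasts 1/10 s, in which the tool goes at most 50 mm and 8.59 degrees, less where a joint would pass 70% of its speed; a pose out of reach is approached as far as the arm can. A call with a gripper value outside its range is refused whole. The fingers move at their own pace and stop on an object; the grip force is fixed at half the most. Time passes only in rows, so rows that do not move let the fingers close. It gives the time, the measured TCP pose, the force, the opening and the grip force at its end, in the units of the state.
- manip.state(): the state, without advancing time (a new reading comes with each control period).
- manip.grab_frame(name): name is "side" or "top" or "wrist"; returns a dict with "frame" (384x512x3 uint8, blue, green, red), "mtx" (3x3 intrinsics, pixels), "R" (3x3) and "t" (3): a world point X has camera coordinates R X + t. Camera axes: x right, y down, z forward; pixel columns grow to the right and rows downward; lengths in m; the calibration is good to about 2 mm. A picture is of the moment at which its call begins. There is no depth.
- manip.job_done(): hands the job in; it is judged then, once.
The state is a dict: "time": time; "joint_pos": joint angles; "joint_vel": joint speeds; "joint_efforts": joint torques, N m; "tool_pos": TCP position; "tool_rot": TCP orientation; "contact_force": force on the tool from outside, world axes, zero at the start; "ft_torque": the same for the moment, N m; "gripper_width": opening from 0.0 (shut) to 1.0 (fully open); "grasp_force": force on a finger pad.
Only numpy, scipy, OpenCV 4.12 (cv2) and the standard library are available. Lean on these libraries where they do the work, as an engineer would, in place of code of your own. Each camera call takes 0.05 s, during which the arm holds its last target. There are 200 camera calls.

## Working session

There is one attempt and no reset: what is moved stays moved. The work goes in short steps, Python scripts to look and compute and a tool call to move; the robot and the scene stay as the last step left them, time stands still between calls to the robot, and variables do not carry over. Pictures are saved under pics/ and viewed, at most 10 in all, crops included, and the job is handed in when it is done.

Besides the shell and the picture viewer there is one more tool, called after ">>>" as a command line: name --argument value ..., lists and objects as JSON in quotes. play_rows: Moves the arm, as the interface text tells. Its arguments: {"type":"object","properties":{"series":{"type":"array"}},"required":["series"]}

```bash
ls; mkdir -p pics; python3 - <<'E'
from plant import manip
import cv2,pickle
s=manip.state();print({k:s[k] for k in('time','tool_pos','tool_rot','contact_force','gripper_width')})
d={n:manip.grab_frame(n) for n in('side','top','wrist')}
pickle.dump(d,open('f0.pkl','wb'))
for n in d: cv2.imwrite(f'pics/{n}0.png',d[n]['frame'])
E
```

```text
pics
{'time': 0.0, 'tool_pos': array([ 0.14413777, -0.60752957,  0.23007811]), 'tool_rot': array([-1.00303980e-03,  9.93231134e-01,  1.16150371e-01,  4.66548404e-07]), 'contact_force': array([-0.55921753,  0.91461698, -0.38756816]), 'gripper_width': 1.0010745532631324}
```

View pics/top0.png

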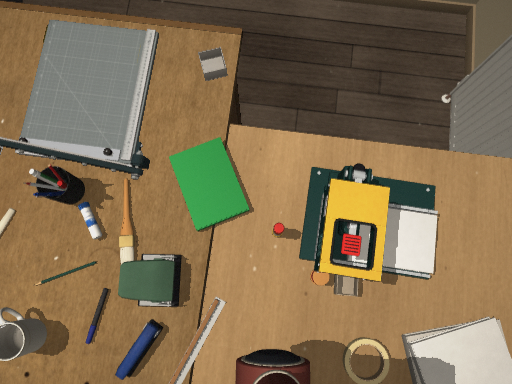

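View pics/side0.png

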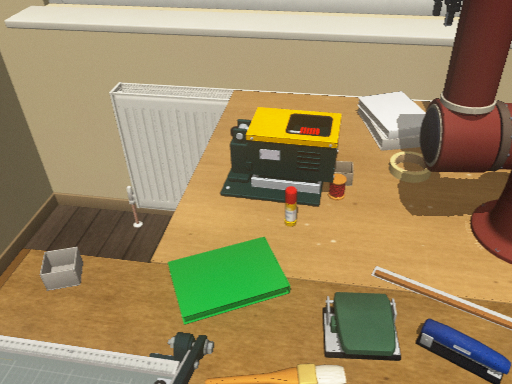

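The top view shows the press with its yellow top (centre about 357,230), the red pad in the window (352,245) and the pale book to the right, with its spine at about column 436. The glue stick is at (279,229), the spool at (320,278) and the little box at (347,286). The side view agrees. Next I'll measure the press, book and pad.

```bash
cat > h.py <<'E'
import numpy as np,cv2
def ray(d,uv,z):
    uv=np.atleast_2d(uv).astype(float)
    p=np.c_[uv,np.ones(len(uv))]@np.linalg.inv(d['mtx']).T
    D=p@d['R'];C=-d['R'].T@d['t']
    return C+D*((z-C[2])/D[:,2])[:,None]
def proj(d,X):
    c=np.atleast_2d(X)@d['R'].T+d['t'];p=c@d['mtx'].T
    return p[:,:2]/p[:,2:]
def big(m):
    cs,_=cv2.findContours(m,cv2.RETR_EXTERNAL,cv2.CHAIN_APPROX_NONE)
    return max(cs,key=cv2.contourArea)
def mask(d,lo,hi,roi):
    h=cv2.cvtColor(d['frame'],cv2.COLOR_BGR2HSV);m=cv2.inRange(h,lo,hi)
    o=np.zeros_like(m);x0,x1,y0,y1=roi;o[y0:y1,x0:x1]=m[y0:y1,x0:x1];return o
E
python3 - <<'E'
import pickle;from h import *
np.set_printoptions(precision=4,suppress=True)
f=pickle.load(open('f0.pkl','rb'));d=f['top']
print('cam',-d['R'].T@d['t'])
def rect(c,z,n):
    P=ray(d,c.reshape(-1,2),z)[:,:2]*1000
    (cx,cy),(w,h),a=cv2.minAreaRect(P.astype(np.float32));print(n,cx,cy,w,h,a)
y=mask(d,(20,150,120),(35,255,255),(300,400,165,290))
rect(big(y),.159,'yellow')
r1=mask(d,(0,150,100),(8,255,255),(330,375,225,265));rect(big(r1),.143,'pad')
h=cv2.cvtColor(d['frame'],cv2.COLOR_BGR2HSV)
g=mask(d,(60,60,15),(95,255,110),(290,445,155,285))
cs=big(g);rect(cs,.012,'bed')
b=mask(d,(0,0,170),(180,40,255),(385,440,195,285));rect(big(b),.034,'book')
# window hole = inside of yellow, dark
w=cv2.bitwise_not(y);w[:, :328]=0;w[:,380:]=0;w[:215]=0;w[:] = w
n,l,s,c=cv2.connectedComponentsWithStats(w);i=l[245,352];print(s[i])
rect(big((l==i).astype(np.uint8)),.161,'edging')
for n in ('top','side'):
    a=f[n]['frame']; a=a[150:300,260:450] if n=='top' else a[90:240,200:390]
    cv2.imwrite(f'pics/c_{n}.png',cv2.resize(a,None,fx=4,fy=4,interpolation=cv2.INTER_CUBIC))
E
```

```text
cam [0.382  0.0742 1.0348]
yellow 502.16253662109375 -117.7085189819336 128.80859375 200.35885620117188 88.12635040283203
pad 468.7629699707031 -116.02392578125 39.61098098754883 43.14556121826172 89.1412582397461
bed 545.7511596679688 -78.88092041015625 107.72774505615234 270.1170349121094 87.95035552978516
book 507.5054626464844 -293.0330810546875 91.055419921875 140.02752685546875 88.36654663085938
[ 330  218   47   53 2023]
edging 469.3511657714844 -117.18760681152344 90.47817993164062 97.98783111572266 88.13182830810547
```

View pics/c_top.png

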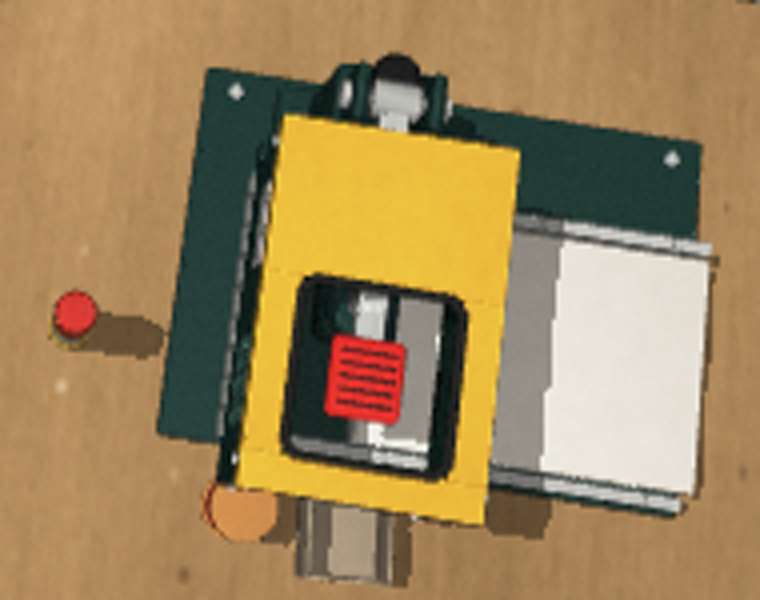

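Press origin is about (0.514, -0.118) with yaw -1.9°. The book's spine is at about (0.506, -0.339), so it has about 68 mm to go. I'll move to a point outside the channel behind the spine, with the fingers shut and turned across the push.

>>> play_rows --series '[[[0.04, 0.0255, 0, 0, 0, 8.3, 0], [0.04, 0.0255, 0, 0, 0, 8.3, 0], [0.04, 0.0255, 0, 0, 0, 8.3, 0], [0.04, 0.0255, 0, 0, 0, 8.3, 0], [0.04, 0.0255, 0, 0, 0, 8.3, 0], [0.04, 0.0255, 0, 0, 0, 8.3, 0], [0.04, 0.0255, 0, 0, 0, 8.3, 0], [0.04, 0.0255, 0, 0, 0, 8.3, 0], [0.04, 0.0255, 0, 0, 0, 8.3, 0], [0, 0, 0, 0, 0, 0, 0]]]'

```text
time: 1.15
tool_pos: [0.5079, -0.3749, 0.2307]
tool_rot: [-0.0, 0.716, 0.698, 0.001]
contact_force: [-1.0, -0.1, -0.6]
gripper_width: 0.001
grasp_force: 0.0
```

>>> play_rows --series '[[[-0.003, -0.008, -0.03, 0, 0, 0, 0], [0, 0, -0.04, 0, 0, 0, 0], [0, 0, -0.04, 0, 0, 0, 0], [0, 0, -0.04, 0, 0, 0, 0], [0, 0, -0.03, 0, 0, 0, 0], [0, 0, -0.02, 0, 0, 0, 0], [0, 0, -0.01, 0, 0, 0, 0], [0, 0, 0, 0, 0, 0, 0]]]'

```text
time: 1.95
tool_pos: [0.4999, -0.386, 0.0195]
tool_rot: [-0.002, 0.719, 0.695, -0.0]
contact_force: [0.6, 0.1, -0.0]
gripper_width: -0.004
grasp_force: 0.0
```

```bash
python3 - <<'E'
from plant import manip
from h import *
import pickle
print(manip.state()['tool_pos'],manip.state()['contact_force'])
d=manip.grab_frame('top');w=manip.grab_frame('wrist')
pickle.dump({'top':d,'wrist':w},open('f1.pkl','wb'))
a=cv2.resize(d['frame'][180:310,380:480],None,fx=3,fy=3)
im=np.zeros((390,820,3),np.uint8);im[:,:300]=a;im[:384,302:814]=w['frame'];cv2.imwrite('pics/a1.png',im[:,:800])
E
```

```text
[ 0.49987061 -0.38597028  0.01945756] [ 0.64771644  0.14441891 -0.04143912]
```

View pics/a1.png

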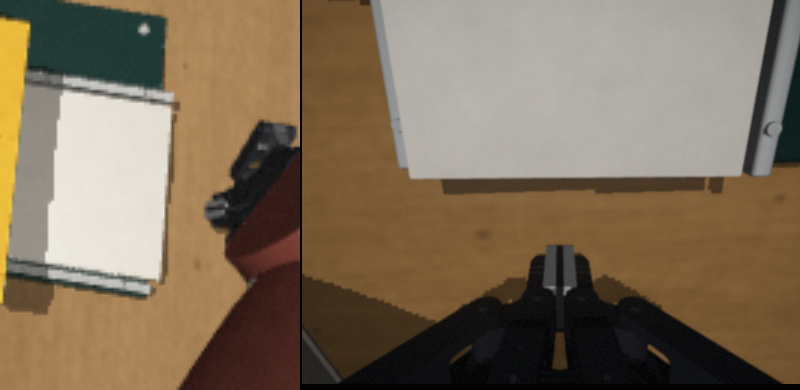

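The wrist view shows the spine edge at row 178 (columns 411–743 in the composite). The fingers are at column 560, about 6 mm to the front of the book's middle, and the gap is about 37 mm. I'll centre the fingers, close the gap, then push slowly.

>>> play_rows --series '[[[0.006, 0.006, 0, 0, 0, 0, 0], [0.0003, 0.01, 0, 0, 0, 0, 0], [0.0003, 0.008, 0, 0, 0, 0, 0], [0.0001, 0.004, 0, 0, 0, 0, 0], [0.0001, 0.003, 0, 0, 0, 0, 0], [0.0001, 0.003, 0, 0, 0, 0, 0], [0.0001, 0.003, 0, 0, 0, 0, 0], [0.0001, 0.003, 0, 0, 0, 0, 0], [0.0001, 0.003, 0, 0, 0, 0, 0], [0.0001, 0.003, 0, 0, 0, 0, 0]]]'

```text
time: 3.05
tool_pos: [0.5085, -0.3406, 0.0214]
tool_rot: [0.0, 0.719, 0.695, -0.0]
contact_force: [0.5, -1.3, -0.5]
gripper_width: 0.003
grasp_force: 0.4
```

>>> play_rows --series '[[[0.0001, 0.004, 0, 0, 0, 0, 0], [0.0001, 0.004, 0, 0, 0, 0, 0], [0.0001, 0.004, 0, 0, 0, 0, 0], [0.0001, 0.004, 0, 0, 0, 0, 0], [0.0001, 0.004, 0, 0, 0, 0, 0], [0.0001, 0.004, 0, 0, 0, 0, 0], [0.0001, 0.004, 0, 0, 0, 0, 0], [0.0001, 0.004, 0, 0, 0, 0, 0], [0.0001, 0.004, 0, 0, 0, 0, 0], [0.0001, 0.004, 0, 0, 0, 0, 0]]]'

```text
time: 4.05
tool_pos: [0.5095, -0.3003, 0.0214]
tool_rot: [0.0, 0.719, 0.695, 0.0]
contact_force: [-0.4, -0.9, -0.0]
gripper_width: -0.0
grasp_force: 0.5
```

```bash
cat > m.py <<'E'
from plant import manip
from h import *
import pickle
d=manip.grab_frame('top');w=manip.grab_frame('wrist');s=manip.state()
pickle.dump({'top':d,'wrist':w},open('f2.pkl','wb'))
O=np.array([.5142,-.1181]);a=np.radians(-1.87);E=np.array([[np.cos(a),np.sin(a)],[-np.sin(a),np.cos(a)]])
print('t',s['time'],'tcp press',E@(s['tool_pos'][:2]-O)*1000,'F',s['contact_force'].round(1))
b=mask(d,(0,0,170),(180,40,255),(385,440,185,285))
P=(ray(d,big(b).reshape(-1,2),.034)[:,:2]-O)@E.T*1000
print('book press x',P[:,0].min(),P[:,0].max(),'spine y',P[:,1].min())
for x in(-50,-25,0,25,50):
    q=P[abs(P[:,0]-x)<6];print(x,q[:,1].min().round(1),end='; ')
E
python3 m.py
```

```text
t 4.15 tcp press [   1.14495028 -181.82962789] F [-0.3 -1.1  0. ]
book press x -70.32251860033973 69.26629947470522 spine y -170.32868168574933
-50 -160.8; -25 -170.1; 0 -170.2; 25 -169.0; 50 -169.3;
```

>>> play_rows --series '[[[0.0001, 0.002, 0, 0, 0, 0, 0], [0.0001, 0.002, 0, 0, 0, 0, 0], [0.0001, 0.002, 0, 0, 0, 0, 0], [0, 0.002, 0, 0, 0, 0, 0], [0.0001, 0.002, 0, 0, 0, 0, 0], [0.0001, 0.002, 0, 0, 0, 0, 0], [0, 0.001, 0, 0, 0, 0, 0], [0, 0.001, 0, 0, 0, 0, 0], [0, 0.001, 0, 0, 0, 0, 0]]]'

```text
time: 5.05
tool_pos: [0.51, -0.2856, 0.0213]
tool_rot: [0.0, 0.719, 0.695, -0.0]
contact_force: [-0.0, -1.2, -0.9]
gripper_width: -0.0
grasp_force: 0.3
```

Not home yet (1.2 N is just sliding). I'll carry on in 1 mm steps and watch the force.

>>> play_rows --series '[[[0, 0.001, 0, 0, 0, 0, 0], [0, 0.001, 0, 0, 0, 0, 0], [0, 0.0005, 0, 0, 0, 0, 0], [0, 0.0005, 0, 0, 0, 0, 0]]]'

```text
time: 5.45
tool_pos: [0.51, -0.2826, 0.0213]
tool_rot: [-0.0, 0.719, 0.695, -0.0]
contact_force: [-0.3, -1.6, -0.5]
gripper_width: -0.002
grasp_force: 0.4
```

>>> play_rows --series '[[[0, 0.0005, 0, 0, 0, 0, 0], [0, 0.0005, 0, 0, 0, 0, 0], [0, 0.0005, 0, 0, 0, 0, 0]]]'

```text
time: 5.75
tool_pos: [0.5106, -0.2822, 0.0219]
tool_rot: [0.001, 0.719, 0.695, -0.0]
contact_force: [1.7, -5.4, -1.5]
gripper_width: -0.004
grasp_force: 2.9
```

>>> play_rows --series '[[[0, 0.0005, 0, 0, 0, 0, 0], [0, 0.0, 0, 0, 0, 0, 0], [0, 0, 0, 0, 0, 0, 0]]]'

```text
time: 6.05
tool_pos: [0.5107, -0.2823, 0.0221]
tool_rot: [0.002, 0.719, 0.695, -0.001]
contact_force: [1.2, -5.3, -1.6]
gripper_width: 0.004
grasp_force: 3.1
```

```bash
python3 m.py
```

```text
t 6.15 tcp press [   1.82323611 -164.18972044] F [ 1.1 -6.7 -1.1]
book press x -69.46097628409088 70.04089487119177 spine y -152.54327188061546
-50 -139.1; -25 -151.0; 0 -151.9; 25 -152.2; 50 -152.2;
```

The book is home: spine at press y -152, square, 5–7 N against the stop. Now I'll back off, rise and go over the window.

>>> play_rows --series '[[[0, -0.004, 0, 0, 0, 0, 0], [-0.0005, -0.015, 0, 0, 0, 0, 0], [-0.0005, -0.02, 0, 0, 0, 0, 0], [0, 0, 0.03, 0, 0, 0, 0], [0, 0, 0.045, 0, 0, 0, 0], [0, 0, 0.045, 0, 0, 0, 0], [0, 0, 0.045, 0, 0, 0, 0], [0, 0, 0.045, 0, 0, 0, 0], [0, 0, 0.02, 0, 0, 0, 0], [0, 0, 0, 0, 0, 0, 0]]]'

```text
time: 7.15
tool_pos: [0.5105, -0.3223, 0.2568]
tool_rot: [0.004, 0.719, 0.695, 0.001]
contact_force: [0.1, 0.2, 0.1]
gripper_width: -0.0
grasp_force: 0.0
```

>>> play_rows --series '[[[-0.008, 0.04, 0, 0, 0, 0, 0], [-0.008, 0.04, 0, 0, 0, 0, 0], [-0.008, 0.04, 0, 0, 0, 0, 0], [-0.008, 0.04, 0, 0, 0, 0, 0], [-0.007, 0.03, 0, 0, 0, 0, 0], [0, 0.01, 0, 0, 0, 0, 0], [0, 0, 0, 0, 0, 0, 0], [0, 0, 0, 0, 0, 0, 0]]]'

```text
time: 7.95
tool_pos: [0.47, -0.1206, 0.2505]
tool_rot: [-0.0, 0.719, 0.695, -0.0]
contact_force: [0.1, 0.4, 0.8]
gripper_width: -0.0
grasp_force: 0.0
```

```bash
python3 m.py; python3 - <<'E'
import pickle;from h import *
f=pickle.load(open('f2.pkl','rb'))
from plant import manip
s=manip.state();print(s['tool_pos'],s['contact_force'])
w=f['wrist'];im=w['frame'].copy()
r=mask(w,(0,150,80),(8,255,255),(0,512,0,384));c=big(r)
(cx,cy),_,_=cv2.minAreaRect(c);print('pad',ray(w,[cx,cy],.143),cv2.minAreaRect((ray(w,c.reshape(-1,2),.143)[:,:2]*1000).astype(np.float32)))
for z,col in((s['tool_pos'][2],(255,0,255)),(.143,(255,255,0))):
  u=proj(w,[*s['tool_pos'][:2],z])[0];cv2.drawMarker(im,tuple(int(v) for v in u),col,0,12)
cv2.imwrite('pics/a2.png',im)
E
```

```text
t 8.05 tcp press [-43.94991586  -4.18053005] F [ 0.8 -1.  -0.2]
book press x -81.04360535510666 -76.79479688092485 spine y -137.4211163752217
[ 0.47013707 -0.12084414  0.2508363 ] [ 0.79063866 -0.99272018 -0.16976704]
pad [[ 0.47149154 -0.11543965  0.143     ]] ((471.4893493652344, -115.90692138671875), (38.78915023803711, 42.954063415527344), 88.08558654785156)Traceback (most recent call last):
  File "m.py", line 12, in <module>
    q=P[abs(P[:,0]-x)<6];print(x,q[:,1].min().round(1),end='; ')
                                 ~~~~~~~~~~^^
    return umr_minimum(a, axis, None, out, keepdims, initial, where)
ValueError: zero-size array to reduction operation minimum which has no identity
```

View pics/a2.png

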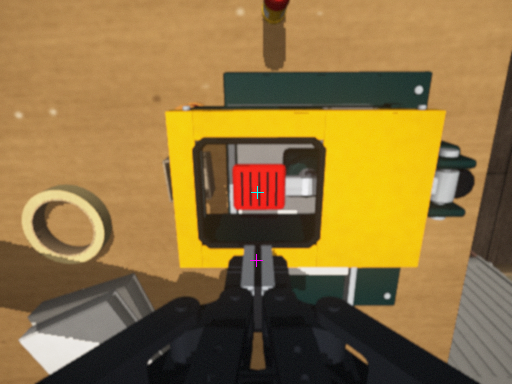

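The wrist view shows the pad at (258,187), and the fingertip axis projects onto it at (257,192). The window spans columns 195–325, so the tool is centred across it. It needs about 4.5 mm in +y, then a descent.

>>> play_rows --series '[[[0, 0.0045, 0, 0, 0, 0, 0], [0, 0, -0.02, 0, 0, 0, 0], [0, 0, -0.02, 0, 0, 0, 0], [0, 0, -0.02, 0, 0, 0, 0], [0, 0, -0.015, 0, 0, 0, 0], [0, 0, -0.01, 0, 0, 0, 0], [0, 0, -0.01, 0, 0, 0, 0], [0, 0, 0, 0, 0, 0, 0]]]'

```text
time: 8.85
tool_pos: [0.4694, -0.1149, 0.155]
tool_rot: [-0.001, 0.719, 0.695, -0.0]
contact_force: [0.1, 0.5, -0.5]
gripper_width: 0.001
grasp_force: 0.0
```

>>> play_rows --series '[[[0, -0.001, -0.004, 0, 0, 0, 0], [0, 0, -0.004, 0, 0, 0, 0], [0, 0, -0.003, 0, 0, 0, 0], [0, 0, -0.003, 0, 0, 0, 0], [0, 0, -0.003, 0, 0, 0, 0], [0, 0, -0.003, 0, 0, 0, 0], [0, 0, -0.003, 0, 0, 0, 0], [0, 0, -0.003, 0, 0, 0, 0]]]'

```text
time: 9.65
tool_pos: [0.4698, -0.1162, 0.1302]
tool_rot: [-0.0, 0.719, 0.695, -0.0]
contact_force: [-3.5, 1.6, 3.9]
gripper_width: 0.0
grasp_force: 2.0
```

>>> play_rows --series '[[[0, 0, -0.003, 0, 0, 0, 0], [0, 0, -0.003, 0, 0, 0, 0], [0, 0, -0.002, 0, 0, 0, 0], [0, 0, -0.002, 0, 0, 0, 0], [0, 0, -0.001, 0, 0, 0, 0]]]'

```text
time: 10.15
tool_pos: [0.4702, -0.1162, 0.1193]
tool_rot: [0.0, 0.719, 0.695, 0.0]
contact_force: [-3.0, 0.4, 4.8]
gripper_width: 0.006
grasp_force: 2.3
```

>>> play_rows --series '[[[0, 0, -0.001, 0, 0, 0, 0], [0, 0, -0.001, 0, 0, 0, 0], [0, 0, -0.0005, 0, 0, 0, 0], [0, 0, -0.0005, 0, 0, 0, 0]]]'

```text
time: 10.55
tool_pos: [0.4704, -0.1162, 0.1172]
tool_rot: [0.0, 0.719, 0.695, 0.0]
contact_force: [-3.8, 0.9, 9.0]
gripper_width: -0.0
grasp_force: 4.9
```

>>> play_rows --series '[[[0, 0, -0.0005, 0, 0, 0, 0], [0, 0, -0.0003, 0, 0, 0, 0], [0, 0, 0, 0, 0, 0, 0]]]'

```text
time: 10.85
tool_pos: [0.4705, -0.1162, 0.1171]
tool_rot: [0.0, 0.719, 0.695, 0.0]
contact_force: [-5.4, 1.1, 11.4]
gripper_width: -0.002
grasp_force: 5.9
```

>>> play_rows --series '[[[0, 0, -0.0005, 0, 0, 0, 0], [0, 0, 0, 0, 0, 0, 0], [0, 0, 0, 0, 0, 0, 0], [0, 0, 0, 0, 0, 0, 0], [0, 0, 0, 0, 0, 0, 0], [0, 0, 0, 0, 0, 0, 0], [0, 0, 0, 0, 0, 0, 0], [0, 0, 0, 0, 0, 0, 0], [0, 0, 0, 0, 0, 0, 0], [0, 0, 0, 0, 0, 0, 0]]]'

```text
time: 11.85
tool_pos: [0.4705, -0.1162, 0.117]
tool_rot: [0.0, 0.719, 0.695, 0.0]
contact_force: [-5.7, 2.5, 13.2]
gripper_width: -0.004
grasp_force: 7.0
```

>>> play_rows --series '[[[0, 0, 0, 0, 0, 0, 0], [0, 0, 0, 0, 0, 0, 0], [0, 0, 0, 0, 0, 0, 0], [0, 0, 0, 0, 0, 0, 0], [0, 0, 0, 0, 0, 0, 0], [0, 0, 0, 0, 0, 0, 0], [0, 0, 0, 0, 0, 0, 0], [0, 0, 0, 0, 0, 0, 0], [0, 0, 0, 0, 0, 0, 0], [0, 0, 0, 0, 0, 0, 0]]]'

```text
time: 12.85
tool_pos: [0.4705, -0.1162, 0.117]
tool_rot: [0.0, 0.719, 0.695, 0.0]
contact_force: [-5.7, 1.6, 12.5]
gripper_width: -0.002
grasp_force: 7.0
```

>>> play_rows --series '[[[0, 0, 0, 0, 0, 0, 0], [0, 0, 0, 0, 0, 0, 0], [0, 0, 0, 0, 0, 0, 0], [0, 0, 0, 0, 0, 0, 0], [0, 0, 0, 0, 0, 0, 0], [0, 0, 0, 0, 0, 0, 0]]]'

```text
time: 13.45
tool_pos: [0.4705, -0.1162, 0.117]
tool_rot: [0.0, 0.719, 0.695, 0.0]
contact_force: [-6.2, 1.5, 13.5]
gripper_width: -0.004
grasp_force: 7.0
```

```bash
python3 - <<'E'
from plant import manip
import cv2,numpy as np
s=manip.state();print(s['time'],s['tool_pos'],s['contact_force'])
a=manip.grab_frame('side')['frame'][90:240,200:390];b=manip.grab_frame('wrist')['frame']
im=np.zeros((384,800,3),np.uint8);im[:300,:380]=cv2.resize(a,None,fx=2,fy=2);im[:,385:785]=b[:,60:460];cv2.imwrite('pics/a3.png',im)
E
```

```text
13.45 [ 0.4705167  -0.11624577  0.11702615] [-6.18002522  1.45897628 13.4505775 ]
```

View pics/a3.png

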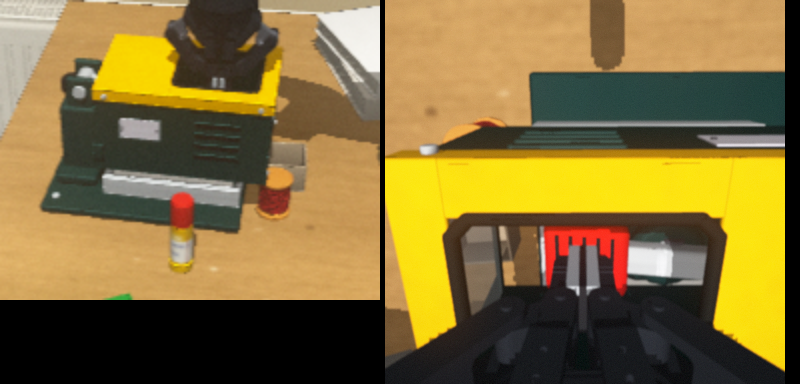

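Held for nearly 3 s at 12–13 N with the pad at 117 mm. The tips are on the pad (about 585,260) with space to the window edges all round, and the bystanders haven't moved. Now I'll let it rise gently.

>>> play_rows --series '[[[0, 0, 0.002, 0, 0, 0, 0], [0, 0, 0.003, 0, 0, 0, 0], [0, 0, 0.004, 0, 0, 0, 0], [0, 0, 0.004, 0, 0, 0, 0], [0, 0, 0.004, 0, 0, 0, 0], [0, 0, 0.004, 0, 0, 0, 0], [0, 0, 0.004, 0, 0, 0, 0], [0, 0, 0.004, 0, 0, 0, 0], [0, 0, 0.005, 0, 0, 0, 0], [0, 0, 0.01, 0, 0, 0, 0]]]'

```text
time: 14.55
tool_pos: [0.4693, -0.1157, 0.1583]
tool_rot: [-0.001, 0.719, 0.695, -0.0]
contact_force: [-0.1, -0.1, -0.1]
gripper_width: -0.001
grasp_force: 0.0
```

>>> play_rows --series '[[[0, 0, 0.02, 0, 0, 0, 0], [0, 0, 0.03, 0, 0, 0, 0], [0, 0, 0.03, 0, 0, 0, 0], [0, 0, 0.03, 0, 0, 0, 0], [0, -0.04, 0, 0, 0, 0, 0], [0, -0.045, 0, 0, 0, 0, 0], [0, -0.045, 0, 0, 0, 0, 0], [0, -0.045, 0, 0, 0, 0, 0], [0, -0.045, 0, 0, 0, 0, 0], [0, 0, 0, 0, 0, 0, 0]]]'

```text
time: 15.55
tool_pos: [0.4692, -0.3405, 0.2687]
tool_rot: [0.0, 0.721, 0.693, -0.001]
contact_force: [-0.1, 0.5, -0.0]
gripper_width: -0.002
grasp_force: 0.0
```

>>> play_rows --series '[[[-0.045, -0.02, 0, 0, 0, 0, 0], [-0.045, -0.02, 0, 0, 0, 0, 0], [-0.03, -0.02, 0, 0, 0, 0, 0], [0, 0, 0, 0, 0, 0, 0], [0, 0, 0, 0, 0, 0, 0]]]'

```text
time: 16.05
tool_pos: [0.3499, -0.396, 0.2694]
tool_rot: [0.0, 0.72, 0.694, 0.0]
contact_force: [-0.0, 1.1, 0.0]
gripper_width: -0.002
grasp_force: 0.0
```

```bash
python3 m.py; python3 - <<'E'
import pickle;from h import *
d=pickle.load(open('f2.pkl','rb'))['top']
c=big(mask(d,(0,150,100),(8,255,255),(330,375,225,265)))
print('\npad',cv2.minAreaRect((ray(d,c.reshape(-1,2),.143)[:,:2]*1000).astype(np.float32)))
cv2.imwrite('pics/a4.png',cv2.resize(d['frame'][150:330,250:460],None,fx=3,fy=3))
E
```

```text
t 16.15 tcp press [-154.29408282 -282.5836391 ] F [0.6 0.4 0.4]
book press x -69.46097628409088 69.65360077186008 spine y -152.37058655885474
-50 -151.6; -25 -151.7; 0 -151.9; 25 -152.2; 50 -152.2; 
pad ((469.0650329589844, -116.02845764160156), (39.61098098754883, 42.54136276245117), 89.1412582397461)
```

View pics/a4.png

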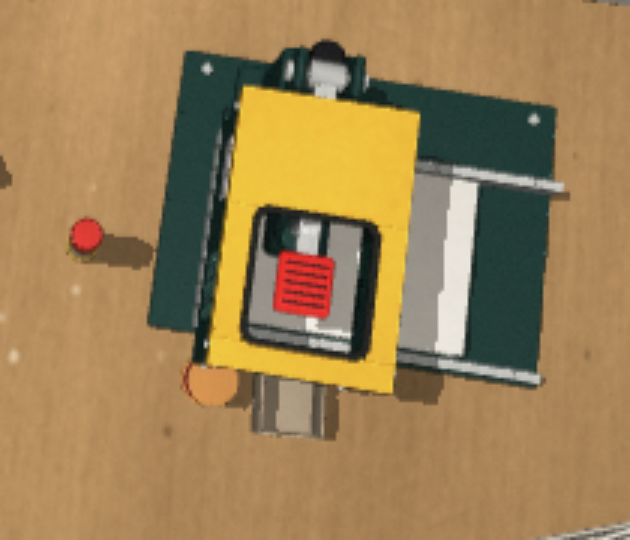

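The book is home and square (spine at about column 470). The pad is back up where it started, the bystanders are unmoved and the arm is clear.

```bash
python3 -c "
from plant import manip
print(manip.job_done())"
```

```text
the job is handed in; nothing more can be done
None
```

I pushed the book home against the end stop, pressed the lever down at 12–13 N for nearly 3 s and let it rise fully, then drew the arm clear and handed the job in at about 16 s; the bystanders look unmoved in the last picture.

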